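# Find the tightest gauge slot for a brake pad's ear

### The job

Find which gauge slot is the tightest that takes the ear of the brake pad lying in the sliding carriage: starting at the narrowest slot and missing none out, slide the carriage in front of each slot in turn and push the pad's ear gently up against the slot's mouth until the first slot lets it in. Push the pad fully home in that slot, its shoulders against the comb, and leave it there; do not force it, and leave the waiting pads and everything else on the bench alone.

Things in the scene. Friction and masses are not known exactly. Their poses are not given: they have to be found in the camera images.
- gauge: Fixed bench gauge, aluminium slab 255 (x) by 276 mm (y). Origin at bench height below the front face of a steel comb bar along its y axis; +x points from the carriage into the comb, +y from narrow to wide slots. Slot floors lie 14 mm above the bench, the comb's top 30 mm. The carriage runs on the -x side; two pads wait on the rear deck, 40 to 123 mm behind the face, also 14 mm high
- slot1 (a point): Middle of the mouth of slot 1, on the comb's front face at floor height, -42 mm along the gauge's y from its origin; axes as the gauge. 12 mm wide, 28 mm deep, its mouth corners bevelled 4 mm wide and 2 mm deep. The narrowest slot
- slot2 (a point): Middle of the mouth of slot 2, on the comb's front face at floor height, 0 mm along the gauge's y from its origin; axes as the gauge. 17 mm wide, 28 mm deep, its mouth corners bevelled 4 mm wide and 2 mm deep
- slot3 (a point): Middle of the mouth of slot 3, on the comb's front face at floor height, 42 mm along the gauge's y from its origin; axes as the gauge. 22 mm wide, 28 mm deep, its mouth corners bevelled 4 mm wide and 2 mm deep
- slot4 (a point): Middle of the mouth of slot 4, on the comb's front face at floor height, 84 mm along the gauge's y from its origin; axes as the gauge. 27 mm wide, 28 mm deep, its mouth corners bevelled 4 mm wide and 2 mm deep
- carriage (a joint): Travel of the sliding carriage along the gauge's +y, in m: 0 at the stop before slot 1, 0.178 at the other stop; lined up with slots 1, 2, 3, 4 at 0.046, 0.088, 0.130, 0.172. Stays where it is left; about 1.5 N moves it; gauge and carriage are polished and oiled (friction about 0.2)
- carriage_floor (a point): Centre of the carriage's floor, upper face, level with the slot floors; axes as the gauge. A steel channel 127 mm long (x), open above, in front and behind, with two upright cheeks 8 mm thick, 62 mm apart inside, 20 mm above the floor. Its front edge is 3 mm from the comb. 43 mm or more of channel is free behind the pad: shut fingertips fit there to push a cheek sideways or the pad forwards
- pad_a: One of three like brake pads: body 50 (x) by 60 (y) by 14 mm high, a 6 mm steel plate under dark lining, 0.2 kg within a third; one flat steel ear, 24 mm long, 6 mm high, sticks out of the middle of its +x edge. One pad lies in the carriage, two wait on the gauge's rear deck. Origin: centre of the body's underside, 25 mm ahead of the rear edge, 49 mm behind the ear's tip
- ear_a (a point): Middle of the tip of pad_a's ear, at its underside, 49 mm ahead of the pad's origin
- pad_b: Second brake pad, like pad_a but for the ear's width. The three ears are about 14.5, 19.5 and 24.5 mm wide; which pad has which is not told, and any of the three may be the one in the carriage
- ear_b (a point): Middle of the tip of pad_b's ear, at its underside, 49 mm ahead of the pad's origin
- pad_c: Third brake pad, like pad_a but for the ear's width
- ear_c (a point): Middle of the tip of pad_c's ear, at its underside, 49 mm ahead of the pad's origin
- grease_pot: small round pot, 40 mm diameter, 32 mm high, standing on the gauge's rear deck between the two waiting pads; origin at the centre of its underside
- mug: white mug, 80 mm diameter, 92 mm high, on the bench; origin at the centre of its underside
- paint_lid: shallow red dish, 100 mm diameter, 25 mm high, on the bench; origin at the centre of its underside
- screwdriver: screwdriver lying on the bench
- spanner: spanner lying on the bench
- cleaner_can: spray can, 66 mm diameter, 170 mm high, standing on the bench; origin at the centre of its underside
Things that resemble listed ones, but are neither listed nor needed, are in the scene too. Leave any green look-alike of the pad_a alone. What is shaped like the pad_b but turquoise is not meant.

How it is judged (in metres and radians):
On the way, in this order (a step that is already met when the one before it is completed fails the run):
1. the ear is held up to the mouth of slot 1, the narrowest (centred within 8 mm, its tip at the comb's face within 1.5 mm) (((y of ear_a in the frame of slot1 between -0.008 and 0.008 m and x of ear_a in the frame of slot1 between -0.0015 and 0.03 m and z of ear_a in the frame of slot1 below 0.01 m) or (y of ear_b in the frame of slot1 between -0.008 and 0.008 m and x of ear_b in the frame of slot1 between -0.0015 and 0.03 m and z of ear_b in the frame of slot1 below 0.01 m) or (y of ear_c in the frame of slot1 between -0.008 and 0.008 m and x of ear_c in the frame of slot1 between -0.0015 and 0.03 m and z of ear_c in the frame of slot1 below 0.01 m))), for 0.05 s.
2. then the ear is held up to the mouth of slot 2 in the same way (((y of ear_a in the frame of slot2 between -0.008 and 0.008 m and x of ear_a in the frame of slot2 between -0.0015 and 0.03 m and z of ear_a in the frame of slot2 below 0.01 m) or (y of ear_b in the frame of slot2 between -0.008 and 0.008 m and x of ear_b in the frame of slot2 between -0.0015 and 0.03 m and z of ear_b in the frame of slot2 below 0.01 m) or (y of ear_c in the frame of slot2 between -0.008 and 0.008 m and x of ear_c in the frame of slot2 between -0.0015 and 0.03 m and z of ear_c in the frame of slot2 below 0.01 m))), for 0.05 s.
3. then, if slot 2 lets the ear in, the pad is pushed home there; otherwise its ear is held up to slot 3 (((y of ear_a in the frame of slot2 between -0.003 and 0.003 m and x of ear_a in the frame of slot2 between 0.0215 and 0.03 m and z of ear_a in the frame of slot2 between -0.003 and 0.003 m and angle between the x axis of pad_a and the x axis of gauge, either way round below 0.06 rad) or (y of ear_b in the frame of slot3 between -0.008 and 0.008 m and x of ear_b in the frame of slot3 between -0.0015 and 0.03 m and z of ear_b in the frame of slot3 below 0.01 m) or (y of ear_c in the frame of slot3 between -0.008 and 0.008 m and x of ear_c in the frame of slot3 between -0.0015 and 0.03 m and z of ear_c in the frame of slot3 below 0.01 m))), for 0.05 s.
At the end, for the whole second after the job is handed in: The pad from the carriage rests in the narrowest slot that takes its ear: ear lying on the slot floor (within 3 mm), centred within 3 mm, at least 21.5 of its 24 mm inside, pad square to the comb within 0.06 rad and at rest; the other two pads are within 12 mm of where they began ((((y of ear_a in the frame of slot2 between -0.003 and 0.003 m and x of ear_a in the frame of slot2 between 0.0215 and 0.03 m and z of ear_a in the frame of slot2 between -0.003 and 0.003 m and angle between the x axis of pad_a and the x axis of gauge, either way round below 0.06 rad) and linear speed of pad_a below 0.01 m/s and distance of each of pad_b, pad_c from where it was at the start of the episode below 0.012 m) or ((y of ear_b in the frame of slot3 between -0.003 and 0.003 m and x of ear_b in the frame of slot3 between 0.0215 and 0.03 m and z of ear_b in the frame of slot3 between -0.003 and 0.003 m and angle between the x axis of pad_b and the x axis of gauge, either way round below 0.06 rad) and linear speed of pad_b below 0.01 m/s and distance of each of pad_a, pad_c from where it was at the start of the episode below 0.012 m) or ((y of ear_c in the frame of slot4 between -0.003 and 0.003 m and x of ear_c in the frame of slot4 between 0.0215 and 0.03 m and z of ear_c in the frame of slot4 between -0.003 and 0.003 m and angle between the x axis of pad_c and the x axis of gauge, either way round below 0.06 rad) and linear speed of pad_c below 0.01 m/s and distance of each of pad_a, pad_b from where it was at the start of the episode below 0.012 m))); the robot touches nothing.
It fails at once if a waiting pad is disturbed (two of the pads moved by more than 12 mm) (distance of each of pad_b, pad_c from where it was at the start of the episode above 0.012 m or distance of each of pad_a, pad_c from where it was at the start of the episode above 0.012 m or distance of each of pad_a, pad_b from where it was at the start of the episode above 0.012 m).
It fails at once if something else on the bench is moved by more than 20 mm (distance of any of grease_pot, mug, paint_lid, screwdriver, spanner, cleaner_can from where it was at the start of the episode above 0.02 m).
It fails at once if the pad is forced: pressed on the gauge with more than 60 N (contact force between any of pad_a, pad_b, pad_c and gauge above 60 N).
It also fails if it takes over 61 s, if anything falls off the work surface, if the arm or the gripper's body presses on something with over 40 N, if the wrist force passes 120 N, or if a joint passes its speed limit or range.

### The arm

A 6-joint arm with a two-finger parallel gripper is mounted at the origin on the work surface. World frame = base frame: x ahead of the robot, y to its left, z up, the work surface at z = 0. Lengths are in mm, angles in rad, forces in N, time in s.
With the tool pointing down it reaches from about 275 to 750 mm from the base axis. Payload 10.2 kg.
Tool frame: the origin (TCP) lies between the finger pads; the fingertips stand 17 mm ahead of it and the grasp point (between the pads) lies 2 mm behind it (tips_ahead is the distance from the TCP to the fingertips, in mm); z points along the fingers, y is the line along which they close (so a half turn about z gives the same grasp; the last joint's range is limited). The gripper opens to 85 mm and grips with 20 to 120 N. Pads are 22 mm wide; open, the fingers measure 114 mm over their backs; the gripper's body (76 mm by 85 mm) begins 54 mm behind the grasp point. The pads swing forward as they close: fully open they stand 13 mm farther back than shut.
Start: joints at [0.933, 0.313, 1.498, -0, 1.331, -0.223], TCP at [211.592, 480.479, 248.294] pointing down, gripper open.
Joint ranges: [-2.94, 2.94], [-0.97, 2.17], [0.19, 2.56], [-1.23, 4.37], [0.02, 3.11], [-2.88, 2.88]. Speed limits (rad/s): [2.39, 2.39, 3.01, 3.14, 3.14, 3.14].

### API

Orientations are given as a unit quaternion [w, x, y, z].
In Python, from rig import sense, capture, finish_job, boxes_of, tips_ahead gives the robot as it stands.
- The arm moves only by the tool drive_tool, never from a script. Its argument "commands" is text: rows parted by semicolons, each of 7 numbers parted by spaces: the shift along the world's x, y, z in units of 0.1 m (1.0 is 0.1 m), then the turn, a rotation vector about the world's x, y, z in units of pi/4 rad (1.0 is pi/4 rad), then the opening in per cent of the stroke, from 0 (shut) to 100 (fully open). A call has 1 to 20 rows; each row shifts and turns the commanded pose from where the row before left it; what a row does not reach is not made up. A row lasts 1/12 s, in which the tool goes at most 41.7 mm and 7.16 degrees, less where a joint would pass 70% of its speed; a pose out of reach is approached as far as the arm can. A call with a number of a shift or a turn outside -1 to 1 is refused whole. A call with a gripper value outside its range is refused whole. The fingers move at their own pace and stop on an object; "force" is the grip in N (left out, the last holds). Time passes only in rows, so rows that do not move let the fingers close. It gives the time, the measured TCP pose, the force, the opening and the grip force at its end, in the units of the state.
- sense(): the state, without advancing time (a new reading comes with each control period).
- capture(name): name is "scene" or "top" or "wrist"; returns a dict with "pixels" (384x512x3 uint8, blue, green, red), "fov_y" (degrees; the focal length in pixels is half the picture's height over the tangent of half this angle, whatever the lens; pixels are square), "cx", "cy" (the principal point, pixels), "position" and "attitude" of the camera in the world; the wrist camera has in their place "tool_from_camera" (4x4, takes a point from camera to tool coordinates, whose origin is the TCP and whose axes are the flange's). Camera axes: x right, y down, z forward; pixel columns grow to the right and rows downward; lengths in mm; the calibration is good to about 2 mm. A picture is of the moment at which its call begins: read the wrist's pose just before it. There is no depth.
- finish_job(): hands the job in; it is judged then, once.
Trained networks look in a picture, given as the dict that the camera call returned (one of the last four; its "shot" number tells which), for a name from the list of things; names that differ only in an ending like _2 or _b are one class to them, and where a whole thing is asked for, a point or a joint stands for the part that bears it (a point fixed in the world has none). Each returns a list of dicts, best first, with "confidence" (0 to 1); they miss things now and then, are a little off and sometimes report something else, mostly with a low value. They report only what shows in the picture. A call takes as long as a camera call. They do not tell look-alikes from the thing itself.
- boxes_of(picture, name): "position" ([column, row] in pixels, amid what is visible of it).
The state is a dict: "time_s": time; "joints": joint angles; "dq": joint speeds; "tau": joint torques, N m; "eef_pos": TCP position; "ee_rot": TCP orientation; "force": force on the tool from outside, world axes, zero at the start; "wrist_torque": the same for the moment, N m; "grip_width": opening from 0.0 (shut) to 1.0 (fully open); "grip_force": force on a finger pad.
Only numpy, scipy, OpenCV 4.12 (cv2) and the standard library are available. Lean on these libraries where they do the work, as an engineer would, in place of code of your own. Each camera call takes 0.05 s, during which the arm holds its last target. There are 200 camera calls.

## Working session

There is one attempt and no reset: what is moved stays moved. The work goes in short steps, Python scripts to look and compute and a tool call to move; the robot and the scene stay as the last step left them, time stands still between calls to the robot, and variables do not carry over. Pictures are saved under pics/ and viewed, at most 10 in all, crops included, and the job is handed in when it is done.

Besides the shell and the picture viewer there is one more tool, called after "Call:" as name(argument=value, ...) on one line, values as JSON. drive_tool: Moves the arm, as the interface text tells. Shifts and turns lie within -1 to 1; 1 stands for 0.1 m of shift or pi/4 rad of turn. Its arguments: {"type":"object","properties":{"commands":{"type":"string"},"force":{"type":"number"}},"required":["commands"]}

```bash
mkdir -p pics; ls; cat > h.py <<'E'
import numpy as np, cv2
from scipy.spatial.transform import Rotation as R
from rig import sense, capture, finish_job, boxes_of, tips_ahead
def K(p):
    f=p["pixels"].shape[0]/2/np.tan(np.radians(p["fov_y"])/2); return f,p["cx"],p["cy"]
def q(a):
    a=np.array(a,float)
    return a if a.shape==(3,3) else R.from_quat(a[[1,2,3,0]]).as_matrix()
def pose(p,s=None):
    if "position" in p: return q(p["attitude"]),np.array(p["position"],float)
    T=np.array(p["tool_from_camera"]); A=q(s["ee_rot"])
    return A@T[:3,:3], A@T[:3,3]+np.array(s["eef_pos"])
def ray(p,uv,z,s=None):
    f,cx,cy=K(p);Rm,t=pose(p,s)
    d=Rm@np.array([(uv[0]-cx)/f,(uv[1]-cy)/f,1]); return t+d*(z-t[2])/d[2]
def proj(p,X,s=None):
    f,cx,cy=K(p);Rm,t=pose(p,s); c=(np.array(X)-t)@Rm
    return np.c_[f*c[...,0]/c[...,2]+cx, f*c[...,1]/c[...,2]+cy]
E
python3 - <<'E'
from h import *
s=sense(); print(s["time_s"],s["eef_pos"],s["ee_rot"],tips_ahead if not callable(tips_ahead) else tips_ahead())
ims=[]
for n in ("scene","top"):
    p=capture(n); cv2.imwrite(f"pics/{n}.png",p["pixels"]); print(n,p["position"],p["fov_y"])
    for o,z in (("gauge",20),("pad_a",28),("carriage_floor",14),("grease_pot",46),("mug",92),("cleaner_can",170),("slot2",14),("ear_a",20)):
        for b in boxes_of(p,o)[:4]: print(o,b["position"],round(b["confidence"],2),ray(p,b["position"],z).round())
E
```

```text
pics
0.0 [211.43222348 480.27825084 247.72540276] [-2.74693326e-04  2.05902405e-01  9.78572316e-01 -5.88830571e-04] 17.0
scene [1536.542623   -454.90635992  925.57193115] 43.84366079760663
gauge [252.6, 205.5] 0.92 [584. -18.  20.]
gauge [125.3, 233.7] 0.23 [ 547. -380.   20.]
pad_a [163.4, 196.5] 0.87 [ 446. -243.   28.]
pad_a [246.6, 227.3] 0.83 [668. -74.  28.]
pad_a [290.4, 204.2] 0.7 [632.  80.  28.]
pad_a [323.3, 183.8] 0.7 [590. 216.  28.]
carriage_floor [212.8, 192.4] 0.88 [473. -99.  14.]
carriage_floor [292.1, 204.9] 0.73 [623.  92.  14.]
grease_pot [272.0, 211.6] 0.5 [657.   8.  46.]
mug [219.0, 199.1] 0.59 [ 597. -124.   92.]
mug [126.2, 233.3] 0.58 [ 625. -384.   92.]
cleaner_can [391.7, 155.0] 0.85 [707. 350. 170.]
cleaner_can [271.1, 213.7] 0.57 [787. -62. 170.]
slot2 [253.3, 204.2] 0.93 [573. -10.  14.]
ear_a [291.8, 205.0] 0.91 [629.  87.  20.]
ear_a [220.0, 199.3] 0.8 [518. -93.  20.]
ear_a [243.9, 225.0] 0.75 [649. -74.  20.]
ear_a [325.1, 181.1] 0.52 [572. 234.  20.]
top [ 296.7160574    12.78737683 1490.02195929] 43.18841754886523
gauge [261.5, 190.4] 0.88 [562.  -3.  20.]
pad_a [292.5, 201.8] 0.88 [524. -97.  28.]
pad_a [284.3, 163.7] 0.88 [644. -74.  28.]
pad_a [339.9, 231.6] 0.88 [ 432. -238.   28.]
pad_a [185.5, 187.6] 0.7 [571. 230.  28.]
carriage_floor [295.3, 214.2] 0.59 [ 488. -106.   14.]
grease_pot [258.9, 166.5] 0.67 [631.   4.  46.]
mug [390.3, 186.2] 0.94 [ 558. -380.   92.]
cleaner_can [108.2, 169.0] 0.67 [599. 426. 170.]
cleaner_can [294.0, 213.4] 0.48 [470. -90. 170.]
slot2 [259.8, 193.2] 0.68 [554.   2.  14.]
ear_a [185.0, 188.4] 0.92 [570. 233.  20.]
ear_a [236.6, 167.1] 0.76 [636.  74.  20.]
ear_a [290.7, 199.9] 0.67 [531. -92.  20.]
ear_a [281.8, 159.5] 0.67 [659. -67.  20.]
```

```bash
python3 - <<'E'
import cv2
im=cv2.imread("pics/top.png")[120:270,170:370]; cv2.imwrite("pics/topc.png",cv2.resize(im,None,fx=4,fy=4,interpolation=cv2.INTER_CUBIC))
E
```

```text
(no output)
```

View pics/topc.png

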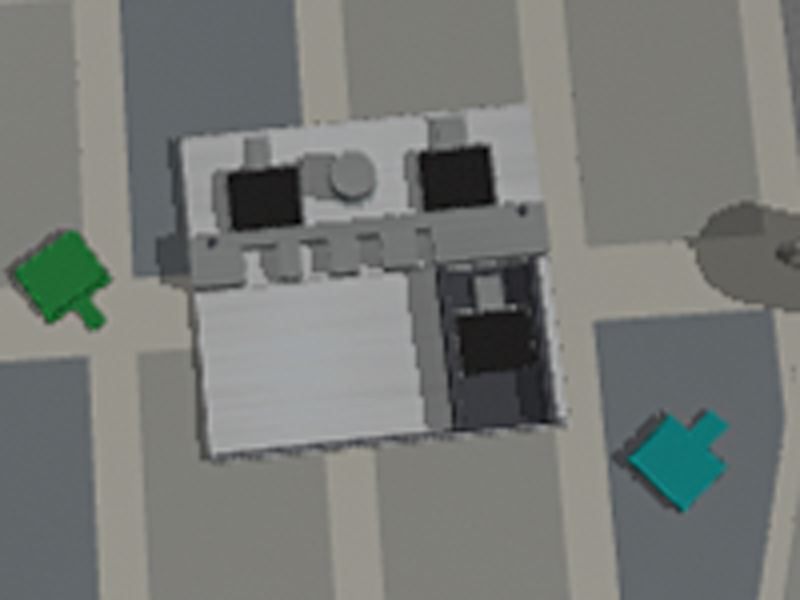

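View pics/scene.png

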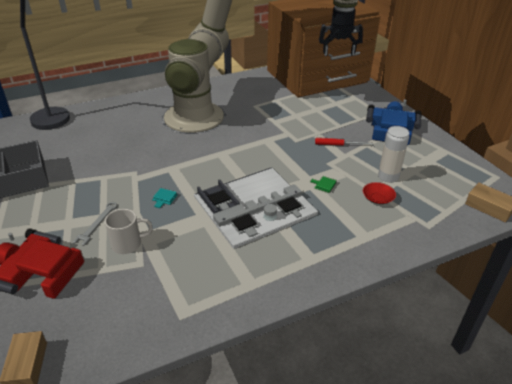

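The top view shows the gauge with yaw of about +5°. The carriage sits at the right end (crop 497,345), beyond slot 1 (crop ~425,245), with two waiting pads on the rear deck. The scene view confirms this, with the can and dish far to the left. Next I'll move above and look closer.

Call:
drive_tool(commands="0.17 -0.35 0.05 0 0 0.1 0;0.17 -0.35 0.05 0 0 0.1 0;0.17 -0.35 0.05 0 0 0.1 0;0.17 -0.35 0.05 0 0 0.1 0;0.17 -0.35 0.05 0 0 0.1 0;0.17 -0.35 0.05 0 0 0.1 0;0.17 -0.35 0.05 0 0 0.05 0;0.17 -0.35 0.05 0 0 0 0;0.17 -0.35 0.05 0 0 0 0;0.17 -0.35 0 0 0 0 0;0.17 -0.35 0 0 0 0 0;0.17 -0.35 0 0 0 0 0;0.17 -0.35 0 0 0 0 0;0.17 -0.35 0 0 0 0 0;0 0 0 0 0 0 0;0 0 0 0 0 0 0", force=20)

```text
time_s: 2.23
eef_pos: [449.9, -10.8, 292.9]
ee_rot: [-0.0, -0.046, 0.999, 0.0]
force: [-1.1, 1.1, -0.0]
grip_width: 0.002
grip_force: 0.0
```

```bash
python3 - <<'E'
from h import *
s=sense(); p=capture("wrist"); cv2.imwrite("pics/w1.png",p["pixels"])
print(s["time_s"],s["eef_pos"],s["ee_rot"],s["force"],p["fov_y"],p["tool_from_camera"])
for o,z in (("pad_a",28),("carriage_floor",14),("ear_a",20),("slot1",14),("gauge",20)):
    for b in boxes_of(p,o)[:4]: print(o,b["position"],round(b["confidence"],2),ray(p,b["position"],z,s).round(1))
E
```

```text
2.2333 [449.89020293 -10.84533441 292.93036671] [-3.71961235e-04 -4.63259054e-02  9.98926293e-01  1.83606238e-04] [-1.14976372  1.07801122 -0.02623769] 67.89606754700111 [[-5.15246758e-04 -9.52496019e-01 -3.04550600e-01  7.80144384e+01]
 [ 9.99999853e-01 -4.38797897e-04 -3.19465574e-04 -7.74695172e-01]
 [ 1.70653525e-04 -3.04550719e-01  9.52496105e-01 -1.26708929e+02]
 [ 0.00000000e+00  0.00000000e+00  0.00000000e+00  1.00000000e+00]]
pad_a [401.6, 239.4] 0.96 [556.4 220.6  28. ]
pad_a [98.6, 122.1] 0.86 [ 422.1 -226.9   28. ]
pad_a [211.9, 265.7] 0.7 [629.1 -65.8  28. ]
pad_a [302.4, 266.0] 0.67 [616.5  76.3  28. ]
carriage_floor [193.9, 174.4] 0.94 [ 486.8 -100.7   14. ]
ear_a [206.9, 267.9] 0.91 [639.1 -74.6  20. ]
ear_a [303.8, 267.1] 0.9 [623.3  80.8  20. ]
ear_a [190.8, 196.1] 0.89 [ 518.8 -103.2   20. ]
ear_a [97.5, 121.0] 0.79 [ 421.7 -232.5   20. ]
slot1 [258.9, 199.0] 0.88 [516.2  -2.   14. ]
gauge [261.1, 197.5] 0.57 [511.4   0.8  20. ]
```

View pics/w1.png

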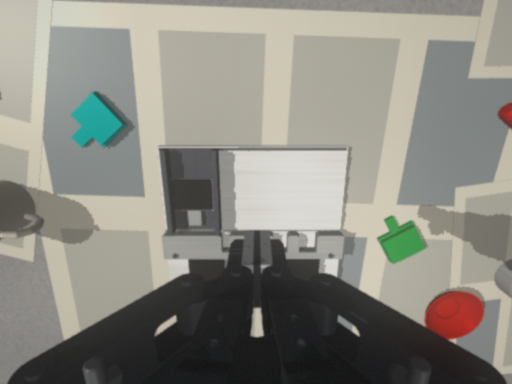

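```bash
python3 - <<'E'
from h import *
im=cv2.imread("pics/w1.png")[138:268,155:355]; cv2.imwrite("pics/w1c.png",cv2.resize(im,None,fx=4,fy=4,interpolation=cv2.INTER_CUBIC))
E
```

```text
(no output)
```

View pics/w1c.png

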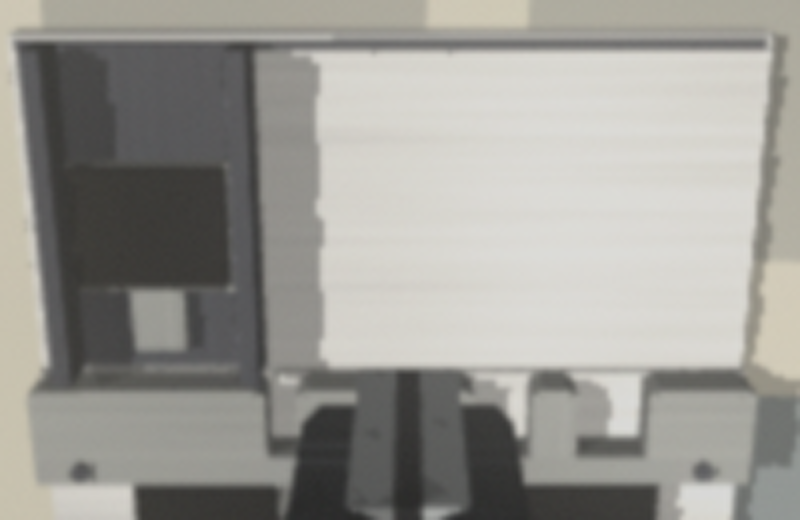

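```bash
cat > m.py <<'E'
from h import *
E
python3 - <<'E'
from h import *
s=sense(); p=capture("wrist")
P=lambda u,v,z: ray(p,((u+.5)/4+155-.5,(v+.5)/4+138-.5),z,s).round(1)
for n,a in dict(combL=(32,392,30),combR=(757,392,30),s4R=(643,388,30),s4L=(577,388,30),s1L=(268,392,30),s3R=(530,388,30),nearL=(14,34,14),nearR=(770,36,14),
  bodyRL=(74,165,28),bodyRR=(226,165,28),bodyFL=(78,288,28),bodyFR=(232,288,28),earL=(137,352,20),earR=(186,352,20),chLn=(48,50,34),chRn=(235,50,34),chLf=(72,385,34),chRf=(245,385,34)).items(): print(n,P(*a))
g=np.arctan2(*(P(757,392,30)-P(32,392,30))[:2][::1]); print("yaw",-np.degrees(g))
E
```

```text
combL [ 583.2 -139.6   30. ]
combR [556.6 133.8  30. ]
s4R [559.1  90.5  30. ]
s4L [561.6  65.7  30. ]
s1L [574.6 -50.6  30. ]
s3R [563.3  48.   30. ]
nearL [ 450.4 -150.5   14. ]
nearR [425.  117.9  14. ]
bodyRL [ 492.7 -125.    28. ]
bodyRR [487.4 -71.   28. ]
bodyFL [ 539.9 -123.1   28. ]
bodyFR [534.4 -66.5  28. ]
earL [ 567.6 -102.5   20. ]
earR [565.8 -83.8  20. ]
chLn [ 450.9 -132.5   34. ]
chRn [444.7 -69.1  34. ]
chLf [ 576.7 -123.4   34. ]
chRf [570.4 -59.   34. ]
yaw 5.557007774579036
```

Call:
drive_tool(commands="0.07 -0.3 0 0 0 0 0;0.07 -0.3 0 0 0 0 0;0.07 -0.31 0 0 0 0 0;0 0 -0.3 0 0 0 0;0 0 -0.35 0 0 0 0;0 0 -0.35 0 0 0 0;0 0 -0.35 0 0 0 0;0 0 -0.35 0 0 0 0;0 0 -0.3 0 0 0 0;0 0 -0.2 0 0 0 0;0 0 0 0 0 0 0;0 0 0 0 0 0 0;0 0 0 0 0 0 0")

```text
time_s: 3.67
eef_pos: [471.4, -100.7, 74.8]
ee_rot: [0.001, -0.048, 0.999, -0.001]
force: [0.7, 0.7, -0.5]
grip_width: -0.003
grip_force: 0.0
```

```bash
python3 - <<'E'
from h import *
s=sense(); p=capture("wrist"); cv2.imwrite("pics/w2.png",p["pixels"]); print(s["eef_pos"],s["force"])
print(proj(p,np.array([s["eef_pos"]])-[0,0,17],s))
E
```

```text
[ 471.40758655 -100.6506274    74.75192392] [ 0.6707444   0.70340467 -0.53245934]
[[258.11602234 243.47825671]]
```

View pics/w2.png

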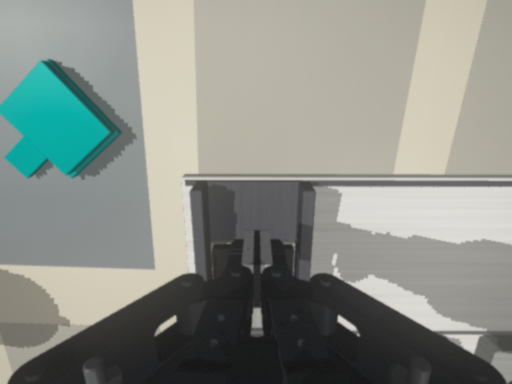

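```bash
python3 - <<'E'
from h import *
s=sense(); p=capture("wrist")
for a in ((252,243,28),(213,243,28),(293,243,28),(252,180,14),(208,183,34),(300,183,34)): print(a,ray(p,a[:2],a[2],s).round(1))
E
```

```text
(252, 243, 28) [ 487.8 -103.2   28. ]
(213, 243, 28) [ 490.4 -129.7   28. ]
(293, 243, 28) [485.1 -75.5  28. ]
(252, 180, 14) [ 447.4 -107.1   14. ]
(208, 183, 34) [ 446.2 -134.    34. ]
(300, 183, 34) [440.8 -77.9  34. ]
```

Call:
drive_tool(commands="-0.05 0 -0.15 0 0 0 0;0 0 -0.15 0 0 0 0;0 0 -0.08 0 0 0 0;0 0 0 0 0 0 0;-0.009 0.1 0 0 0 0 0;-0.009 0.1 0 0 0 0 0;-0.005 0.05 0 0 0 0 0;-0.005 0.05 0 0 0 0 0;-0.005 0.05 0 0 0 0 0;-0.005 0.05 0 0 0 0 0;-0.005 0.05 0 0 0 0 0;-0.005 0.05 0 0 0 0 0;0 0 0 0 0 0 0;0 0 0 0 0 0 0")

```text
time_s: 4.93
eef_pos: [460.5, -50.1, 35.1]
ee_rot: [-0.0, -0.048, 0.999, 0.0]
force: [0.0, -0.2, -0.5]
grip_width: -0.0
grip_force: 0.0
```

```bash
python3 - <<'E'
from h import *
s=sense(); p=capture("wrist"); cv2.imwrite("pics/w3.png",p["pixels"]); print(s["eef_pos"],s["force"])
E
```

```text
[460.5188348  -50.09988718  35.14332429] [ 0.02823876 -0.23711943 -0.53967899]
```

View pics/w3.png

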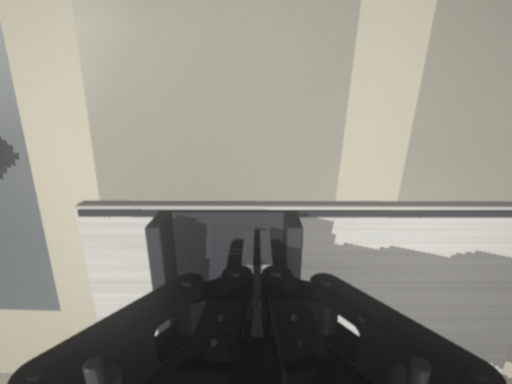

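```bash
cat >> h.py <<'E'
O=np.array([569,-4.]); ps=np.radians(5.4); u=np.array([np.cos(ps),np.sin(ps)]); v=np.array([-u[1],u[0]])
def G(X): d=np.array(X)[:2]-O; return np.round([d@u,d@v],1)
E
python3 - <<'E'
from h import *
s=sense(); p=capture("wrist"); print("tool",G(s["eef_pos"]))
for a in ((172,213,34),(285,213,34),(147,213,34),(301,213,34),(80,203,14)): print(a,G(ray(p,a[:2],a[2],s)))
E
```

```text
tool [-112.3  -35.9]
(172, 213, 34) [-137.4  -77.7]
(285, 213, 34) [-137.4  -23. ]
(147, 213, 34) [-137.4  -89.8]
(301, 213, 34) [-137.4  -15.3]
(80, 203, 14) [-135.  -134.4]
```

Call:
drive_tool(commands="-0.005 0.05 0 0 0 0 0;-0.005 0.054 0 0 0 0 0;0 0 0 0 0 0 0;0.013 -0.145 0 0 0 0 0;0 0 0 0 0 0 0;0.05 0.005 0 0 0 0 0;0.05 0.005 0 0 0 0 0;0.05 0.005 0 0 0 0 0;0.02 0.002 0 0 0 0 0;0.02 0.002 0 0 0 0 0;0.02 0.002 0 0 0 0 0;0 0 0 0 0 0 0;0 0 0 0 0 0 0")

```text
time_s: 6.12
eef_pos: [482.2, -52.5, 35.3]
ee_rot: [0.0, -0.048, 0.999, -0.0]
force: [0.7, -0.6, -0.8]
grip_width: -0.002
grip_force: 0.0
```

```bash
python3 - <<'E'
from h import *
s=sense(); print("tool",G(s["eef_pos"]),s["force"])
E
```

```text
tool [-91.  -40.1] [ 0.74154899 -0.60755484 -0.79585513]
```

Now small steps until the force rises.

Call:
drive_tool(commands="0.01 0.001 0 0 0 0 0;0.01 0.001 0 0 0 0 0;0.01 0.001 0 0 0 0 0;0 0 0 0 0 0 0")

```text
time_s: 6.45
eef_pos: [485.2, -52.2, 35.3]
ee_rot: [0.0, -0.048, 0.999, 0.0]
force: [-0.1, -0.8, -0.7]
grip_width: -0.001
grip_force: 0.1
```

Call:
drive_tool(commands="0.01 0.001 0 0 0 0 0;0.01 0.001 0 0 0 0 0;0 0 0 0 0 0 0")

```text
time_s: 6.7
eef_pos: [487.3, -52.0, 35.3]
ee_rot: [0.0, -0.048, 0.999, -0.0]
force: [0.6, -0.0, -0.0]
grip_width: -0.001
grip_force: 0.0
```

Call:
drive_tool(commands="0.01 0.001 0 0 0 0 0;0 0 0 0 0 0 0")

```text
time_s: 6.87
eef_pos: [488.1, -51.9, 35.3]
ee_rot: [-0.0, -0.048, 0.999, 0.0]
force: [-2.2, -0.4, 0.2]
grip_width: 0.002
grip_force: 0.8
```

```bash
python3 - <<'E'
from h import *
s=sense(); print("tool",G(s["eef_pos"]),s["force"])
p=capture("top"); f=proj(p,[[*(O-40*u-42*v),20]])[0]; print(f)
c=f.astype(int); im=p["pixels"][c[1]-30:c[1]+30,c[0]-40:c[0]+40]; cv2.imwrite("pics/t2.png",cv2.resize(im,None,fx=10,fy=10,interpolation=cv2.INTER_CUBIC))
E
```

```text
tool [-85.1 -40.1] [-2.18368582 -0.42485476  0.17724421]
[276.78723166 199.45070435]
```

View pics/t2.png

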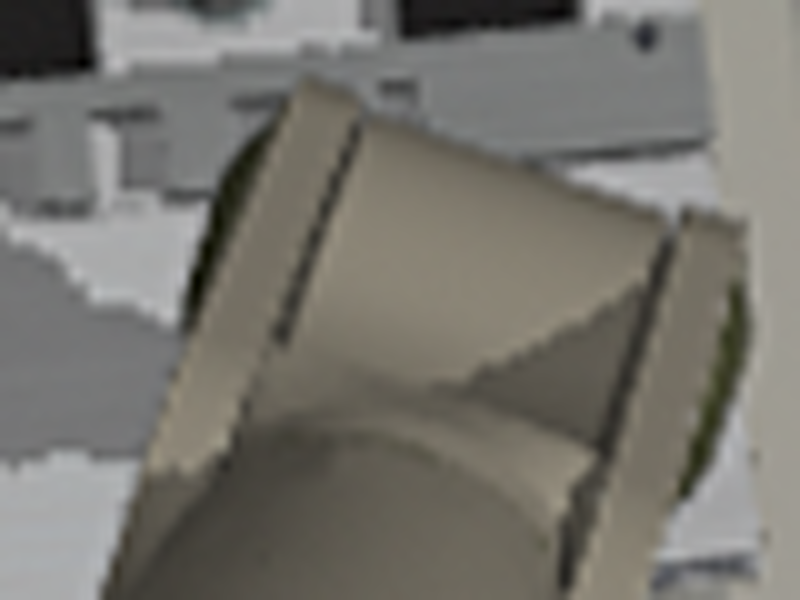

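The top camera is blocked by the arm, but first contact came where I expected it (tool x' ≈ -85). I'll push a little more to confirm firm contact.

Call:
drive_tool(commands="0.01 0.001 0 0 0 0 0;0 0 0 0 0 0 0")

```text
time_s: 7.08
eef_pos: [488.3, -51.8, 35.2]
ee_rot: [-0.001, -0.048, 0.999, 0.0]
force: [-6.3, -0.6, 4.3]
grip_width: -0.005
grip_force: 3.2
```

Call:
drive_tool(commands="0.01 0.001 0 0 0 0 0;0 0 0 0 0 0 0")

```text
time_s: 7.25
eef_pos: [488.6, -51.7, 35.2]
ee_rot: [-0.002, -0.048, 0.999, 0.0]
force: [-10.4, -2.9, 7.0]
grip_width: -0.0
grip_force: 5.5
```

Call:
drive_tool(commands="0.01 0.001 0 0 0 0 0;0 0 0 0 0 0 0;0 0 0 0 0 0 0")

```text
time_s: 7.5
eef_pos: [488.8, -51.6, 35.2]
ee_rot: [-0.003, -0.048, 0.999, 0.0]
force: [-15.6, -3.6, 11.5]
grip_width: 0.001
grip_force: 7.9
```

Call:
drive_tool(commands="-0.07 -0.007 0 0 0 0 0;-0.07 -0.007 0 0 0 0 0;0 0 0 0 0 0 0;-0.009 0.1 0 0 0 0 0;-0.005 0.05 0 0 0 0 0;-0.005 0.05 0 0 0 0 0;-0.005 0.05 0 0 0 0 0;-0.005 0.05 0 0 0 0 0;-0.005 0.05 0 0 0 0 0;-0.005 0.05 0 0 0 0 0;-0.005 0.05 0 0 0 0 0;-0.005 0.05 0 0 0 0 0;-0.005 0.05 0 0 0 0 0;0 0 0 0 0 0 0;0 0 0 0 0 0 0")

```text
time_s: 8.75
eef_pos: [471.4, 2.4, 35.2]
ee_rot: [-0.0, -0.048, 0.999, 0.0]
force: [0.0, 0.4, -0.9]
grip_width: -0.002
grip_force: 0.0
```

```bash
python3 - <<'E'
from h import *
s=sense(); print("tool",G(s["eef_pos"]),s["force"])
p=capture("wrist"); im=p["pixels"]; cv2.imwrite("pics/w4.png",im)
e=np.hstack([cv2.Canny(im[205:245,100:420],40,120)]); print([np.where(cv2.Canny(im,40,120)[r,100:420])[0]+100 for r in (218,224,230)])
E
```

```text
tool [-96.6  15.6] [ 0.02753872  0.40343416 -0.89120511]
[array([143, 158, 172, 283, 287, 304, 333]), array([144, 158, 172, 283, 287, 303, 336]), array([145, 159, 173, 254, 257, 259, 260, 261, 262, 263, 264, 265, 266,
       267, 268, 275, 276, 282, 287, 303, 335])]
```

Call:
drive_tool(commands="-0.001 0.01 0 0 0 0 0;0 0 0 0 0 0 0;0.016 -0.165 0 0 0 0 0;0 0 0 0 0 0 0;0.05 0.005 0 0 0 0 0;0.03 0.003 0 0 0 0 0;0.02 0.002 0 0 0 0 0;0.01 0.001 0 0 0 0 0;0 0 0 0 0 0 0")

```text
time_s: 9.55
eef_pos: [484.3, -12.1, 35.2]
ee_rot: [-0.0, -0.048, 0.999, 0.0]
force: [0.3, 0.3, 0.5]
grip_width: 0.001
grip_force: 0.0
```

Call:
drive_tool(commands="0.01 0.001 0 0 0 0 0;0 0 0 0 0 0 0")

```text
time_s: 9.72
eef_pos: [485.1, -12.1, 35.2]
ee_rot: [-0.0, -0.048, 0.999, 0.0]
force: [-0.3, 0.6, -0.4]
grip_width: 0.001
grip_force: 0.1
```

Call:
drive_tool(commands="0.01 0.001 0 0 0 0 0;0 0 0 0 0 0 0")

```text
time_s: 9.88
eef_pos: [485.9, -12.1, 35.2]
ee_rot: [-0.001, -0.048, 0.999, 0.0]
force: [-2.9, 1.6, 1.9]
grip_width: -0.002
grip_force: 1.3
```

Call:
drive_tool(commands="0.01 0.001 0 0 0 0 0;0 0 0 0 0 0 0")

```text
time_s: 10.05
eef_pos: [486.1, -12.0, 35.2]
ee_rot: [-0.002, -0.048, 0.999, 0.0]
force: [-8.1, -0.6, 5.1]
grip_width: 0.001
grip_force: 3.6
```

Call:
drive_tool(commands="0.01 0.001 0 0 0 0 0;0 0 0 0 0 0 0")

```text
time_s: 10.22
eef_pos: [486.3, -11.9, 35.1]
ee_rot: [-0.003, -0.048, 0.999, 0.0]
force: [-11.5, -2.7, 9.0]
grip_width: -0.0
grip_force: 6.1
```

```bash
python3 - <<'E'
from h import *
s=sense(); print("tool",G(s["eef_pos"]),s["force"])
E
```

```text
tool [-83.   -0.1] [-11.49071843  -2.70475297   8.96035545]
```

Slot 2 refuses the ear too: it stopped about 1.4 mm deeper, which matches a 19.5 mm ear resting on the bevels. Next is slot 3.

Call:
drive_tool(commands="-0.07 -0.007 0 0 0 0 0;-0.07 -0.007 0 0 0 0 0;0 0 0 0 0 0 0;-0.009 0.1 0 0 0 0 0;-0.005 0.05 0 0 0 0 0;-0.005 0.05 0 0 0 0 0;-0.005 0.05 0 0 0 0 0;-0.005 0.05 0 0 0 0 0;-0.005 0.05 0 0 0 0 0;-0.005 0.05 0 0 0 0 0;-0.005 0.05 0 0 0 0 0;-0.005 0.05 0 0 0 0 0;-0.005 0.05 0 0 0 0 0;-0.002 0.032 0 0 0 0 0;0 0 0 0 0 0 0;0 0 0 0 0 0 0")

```text
time_s: 11.55
eef_pos: [468.3, 45.1, 35.2]
ee_rot: [-0.0, -0.048, 0.999, 0.0]
force: [-0.5, -0.2, -0.2]
grip_width: -0.002
grip_force: 0.0
```

```bash
python3 - <<'E'
from h import *
s=sense(); print("tool",G(s["eef_pos"]),s["force"])
p=capture("scene"); f=proj(p,[[*(O-20*u+42*v),25]])[0]; print(f)
c=f.astype(int); im=p["pixels"][c[1]-30:c[1]+30,c[0]-40:c[0]+40]; cv2.imwrite("pics/s3.png",cv2.resize(im,None,fx=10,fy=10,interpolation=cv2.INTER_CUBIC))
E
```

```text
tool [-95.6  58.3] [-0.46737444 -0.16149054 -0.22668644]
[263.48911708 191.68920702]
```

View pics/s3.png

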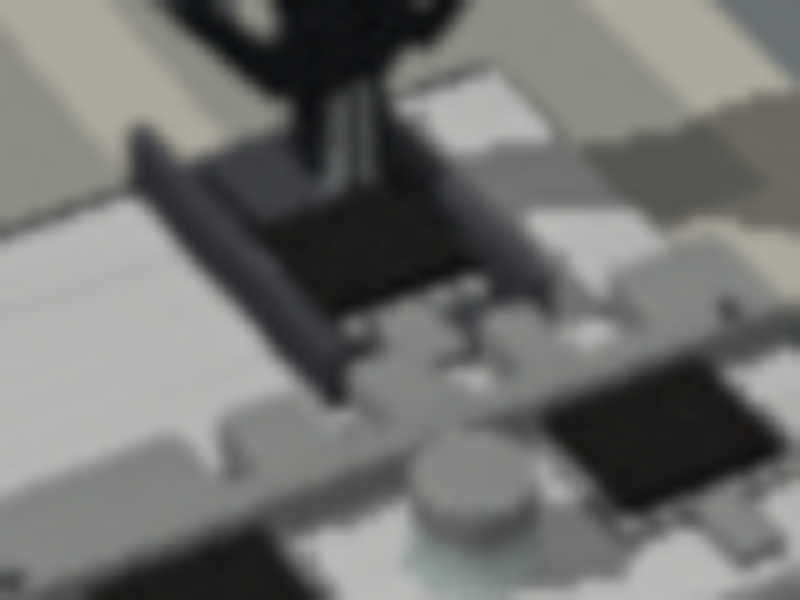

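The carriage is squarely in front of slot 3, with the ear lined up with the mouth at crop (430,340).

Call:
drive_tool(commands="0.016 -0.165 0 0 0 0 0;0 0 0 0 0 0 0;0.05 0.005 0 0 0 0 0;0.04 0.004 0 0 0 0 0;0.02 0.002 0 0 0 0 0;0.01 0.001 0 0 0 0 0;0.01 0.001 0 0 0 0 0;0.01 0.001 0 0 0 0 0;0 0 0 0 0 0 0")

```text
time_s: 12.35
eef_pos: [484.3, 29.9, 35.3]
ee_rot: [0.0, -0.048, 0.999, 0.0]
force: [-0.2, -0.5, 0.6]
grip_width: 0.002
grip_force: 0.1
```

Call:
drive_tool(commands="0.01 0.001 0 0 0 0 0;0.01 0.001 0 0 0 0 0;0 0 0 0 0 0 0")

```text
time_s: 12.6
eef_pos: [486.3, 29.9, 35.3]
ee_rot: [0.0, -0.048, 0.999, 0.0]
force: [-1.4, -0.1, -0.2]
grip_width: 0.002
grip_force: 0.1
```

Call:
drive_tool(commands="0.01 0.001 0 0 0 0 0;0.01 0.001 0 0 0 0 0;0 0 0 0 0 0 0")

```text
time_s: 12.85
eef_pos: [488.4, 30.1, 35.3]
ee_rot: [0.0, -0.048, 0.999, -0.0]
force: [-0.6, 1.0, -0.3]
grip_width: 0.001
grip_force: 0.1
```

It's going in freely.

Call:
drive_tool(commands="0.01 0.001 0 0 0 0 0;0.01 0.001 0 0 0 0 0;0.01 0.001 0 0 0 0 0;0.01 0.001 0 0 0 0 0;0 0 0 0 0 0 0")

```text
time_s: 13.27
eef_pos: [492.4, 30.5, 35.3]
ee_rot: [0.0, -0.048, 0.999, -0.0]
force: [0.3, -0.2, 0.3]
grip_width: -0.003
grip_force: 0.0
```

Call:
drive_tool(commands="0.01 0.001 0 0 0 0 0;0.01 0.001 0 0 0 0 0;0.01 0.001 0 0 0 0 0;0.01 0.001 0 0 0 0 0;0 0 0 0 0 0 0")

```text
time_s: 13.68
eef_pos: [496.4, 30.9, 35.3]
ee_rot: [0.0, -0.048, 0.999, -0.0]
force: [-1.0, 0.1, 0.1]
grip_width: 0.001
grip_force: 0.1
```

Call:
drive_tool(commands="0.01 0.001 0 0 0 0 0;0.01 0.001 0 0 0 0 0;0.01 0.001 0 0 0 0 0;0.01 0.001 0 0 0 0 0;0 0 0 0 0 0 0")

```text
time_s: 14.1
eef_pos: [500.4, 31.3, 35.3]
ee_rot: [0.0, -0.048, 0.999, -0.0]
force: [-0.4, -0.1, 0.4]
grip_width: 0.001
grip_force: 0.1
```

Call:
drive_tool(commands="0.01 0.001 0 0 0 0 0;0.01 0.001 0 0 0 0 0;0 0 0 0 0 0 0")

```text
time_s: 14.35
eef_pos: [502.4, 31.5, 35.3]
ee_rot: [0.0, -0.048, 0.999, -0.0]
force: [0.3, -0.1, -1.1]
grip_width: 0.0
grip_force: 0.1
```

Call:
drive_tool(commands="0.01 0.001 0 0 0 0 0;0 0 0 0 0 0 0")

```text
time_s: 14.52
eef_pos: [503.3, 31.6, 35.3]
ee_rot: [0.0, -0.048, 0.999, -0.0]
force: [0.2, -0.2, 1.2]
grip_width: 0.004
grip_force: 0.2
```

Call:
drive_tool(commands="0.01 0.001 0 0 0 0 0;0 0 0 0 0 0 0")

```text
time_s: 14.68
eef_pos: [503.7, 31.6, 35.2]
ee_rot: [-0.001, -0.048, 0.999, -0.0]
force: [-3.9, -1.2, 2.9]
grip_width: 0.001
grip_force: 2.3
```

Call:
drive_tool(commands="0.01 0.001 0 0 0 0 0;0 0 0 0 0 0 0")

```text
time_s: 14.85
eef_pos: [503.9, 31.6, 35.1]
ee_rot: [-0.002, -0.048, 0.999, 0.0]
force: [-9.6, -3.3, 6.2]
grip_width: 0.006
grip_force: 4.7
```

Call:
drive_tool(commands="0.01 0.001 0 0 0 0 0;0 0 0 0 0 0 0;0 0 0 0 0 0 0")

```text
time_s: 15.1
eef_pos: [504.0, 31.6, 35.1]
ee_rot: [-0.003, -0.048, 0.999, 0.0]
force: [-14.2, -5.4, 11.3]
grip_width: -0.002
grip_force: 7.1
```

Call:
drive_tool(commands="-0.1 -0.01 0 0 0 0 0;-0.1 -0.01 0 0 0 0 0;0 0 0 0 0 0 0;0 0 0.3 0 0 0 0;0 0 0.35 0 0 0 0;-0.1 0 0.35 0 0 0 0;-0.2 0 0.35 0 0 0 0;-0.2 0 0.35 0 0 0 0;-0.2 0 0.35 0 0 0 0;0 0 0 0 0 0 0;0 0 0 0 0 0 0")

```text
time_s: 16.02
eef_pos: [416.9, 29.8, 242.2]
ee_rot: [0.003, -0.048, 0.999, -0.001]
force: [-0.9, -1.1, -0.2]
grip_width: -0.001
grip_force: 0.0
```

```bash
python3 - <<'E'
from h import *
s=sense(); print("tool",G(s["eef_pos"]),s["force"])
p=capture("wrist"); f=proj(p,[[*(O-20*u+42*v),25]],s)[0]; print(f)
c=f.astype(int); im=p["pixels"][max(0,c[1]-65):c[1]+45,c[0]-75:c[0]+75]; cv2.imwrite("pics/w5.png",cv2.resize(im,None,fx=5,fy=5,interpolation=cv2.INTER_CUBIC))
E
```

```text
tool [-148.2   48. ] [-0.89406726 -1.10034102 -0.18960763]
[253.01032745 255.3059432 ]
```

View pics/w5.png

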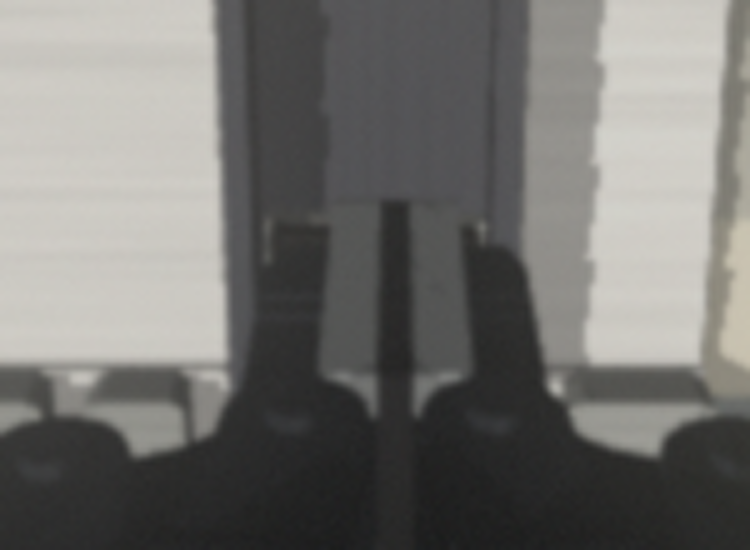

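The pad's rear edge (crop row ~217, columns 270–485) is square between the cheeks, but the fingers hide the front. I'll move clear for a last look from the top camera.

Call:
drive_tool(commands="-0.1 0.35 0.1 0 0 0 0;-0.1 0.35 0.1 0 0 0 0;-0.1 0.35 0.1 0 0 0 0;-0.1 0.35 0 0 0 0 0;-0.1 0.35 0 0 0 0 0;-0.1 0.35 0 0 0 0 0;-0.1 0.35 0 0 0 0 0;0 0.35 0 0 0 0 0;0 0 0 0 0 0 0;0 0 0 0 0 0 0")

```text
time_s: 16.9
eef_pos: [346.0, 311.1, 268.4]
ee_rot: [-0.002, -0.049, 0.999, -0.001]
force: [0.4, -0.7, -0.3]
grip_width: -0.003
grip_force: 0.0
```

```bash
python3 - <<'E'
from h import *
p=capture("top"); im=p["pixels"][140:240,205:325]; cv2.imwrite("pics/t6.png",cv2.resize(im,None,fx=6,fy=6,interpolation=cv2.INTER_CUBIC))
E
```

```text
(no output)
```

View pics/t6.png

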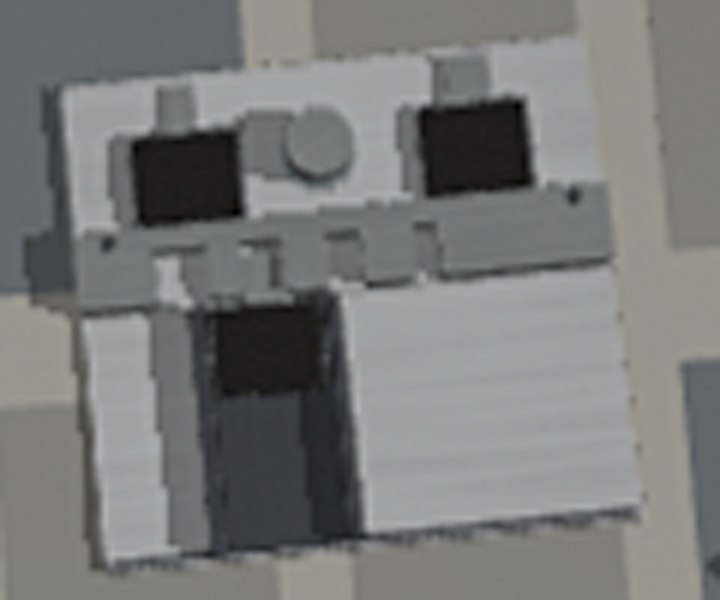

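The pad sits square against the comb at (268,345), with its ear in slot 3. The waiting pads are undisturbed; their ears look about 14.5 and 24.5 mm wide, so the carriage pad's is 19.5 mm.

```bash
python3 -c "
from rig import finish_job; print(finish_job())"
```

```text
the job is handed in; nothing more can be done
None
```

Slots 1 and 2 refused the ear and slot 3 took it, so slot 3 is the tightest fit; the pad is pushed home there, the waiting pads are where they were, and the job is handed in (no verdict was returned).

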